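Fit the brass sleeve and hold the transmitter carrier up for inspection

TASK

Push the brass sleeve over the upright steel spigot of the blue transmitter until it sits fully home, and let go of it while the carrier still rests in its cradle. Then take the carrier by its orange handle, lift it about 10 cm straight up clear of the cradle and finish while holding it there, level and still, with the sleeve still home. Leave the other things on the bench alone and never let the carrier tip.

Things in the scene. Friction and masses are not known exactly. Their poses are not given: they have to be found in the camera images.
- sleeve_mid (a point): Centre (half-way up) of the brass sleeve: a plain round tube open at both ends, 32 mm outside diameter, 23 mm bore, 50 mm long, about 0.12 kg. It stands upright on the green mat, z along its bore; either end may go down. It stands in a row with a low steel collar (34 mm diameter, 24 mm high) and a black plastic plug (36 mm diameter, 30 mm high), in any order, 80 mm between neighbours; those two are to be left alone.
- sleeve: The same brass sleeve; origin at the centre of its underside, z along its bore.
- mat: Green sorting mat, 110 mm (x) by 250 mm (y), 4 mm thick, fixed to the bench, origin at the centre of its underside. The row of sleeve, collar and plug runs along its y axis, so the sleeve is best gripped with the fingers closing along the mat's x axis.
- sleeve_home (a point): The point in the carrier where the sleeve's centre lies when it is fully home: 25 mm above the flat steel shoulder at the spigot's foot and 11 mm below the spigot's tip. Axes as the carrier's.
- spigot_tip (a point): Centre of the top of the steel spigot: 20 mm diameter, 36 mm tall, its top 5 mm tapered to 12 mm diameter. It points up (z) from the blue round housing (62 mm diameter, top face 42 mm below the tip); the shoulder that the sleeve sits on is a 38 mm disc 36 mm below the tip.
- carrier: Loose carrier with all it bears: an aluminium plate 232 mm (x) by 80 mm (y) by 5 mm, origin at the centre of its underside, z up. The blue transmitter housing with the spigot is fixed on it 85 mm towards +x, a grey terminal box (60 by 60 by 40 mm) 85 mm towards -x, the orange handle in the middle. About 0.6 kg without the sleeve; with the sleeve on it balances roughly under the handle. It merely rests on the cradle and slides if pushed sideways.
- handle: The carrier's orange grip bar, origin at the bar's centre, 115 mm above the plate's underside. The bar runs along the carrier's x axis, 106 mm long, 16 mm wide (y) and 16 mm high, on two dark posts (10 mm thick, 14 mm wide) at x = 47 mm either side: grip it in the middle, from above, fingers closing along the carrier's y axis. The bar's upper face is 17 mm above the top of the fitted sleeve; the sleeve's axis is 85 mm from the bar's centre.
- cradle: Fixed yellow cradle with two black rubber rails, 220 mm (x) by 100 mm (y), rail tops 30 mm above the bench; origin at the centre of its underside. The rails lie 85 mm either side of its centre, under the housing and under the terminal box; the carrier's plate lies flat on them.
- cradle_top (a point): Centre of the cradle at the height of the rail tops, on which the underside of the carrier's plate rests.
- collar: Bystander: low steel collar on the mat, origin at the centre of its underside.
- plug: Bystander: black plastic plug on the mat, origin at the centre of its underside.
- unit1: Bystander: blue finished unit with a lying steel cylinder on top, 115 mm high, origin at the centre of its underside.
- unit2: Bystander: second such unit.
- driver: Bystander: screwdriver lying on the bench.
- oil: Bystander: white bottle with red cap, 40 mm diameter, 100 mm high, origin at the centre of its underside.

How it is judged:
By the outcome, as a careful person would: the job done as asked, in the order asked, and still so for the second after the job is handed in, while the arm keeps its last pose, push and grip.
It also fails if it takes over 45 s, if anything falls off the work surface, if the arm or the gripper's body presses on something with over 40 N, if the wrist force passes 120 N, or if a joint passes its speed limit or range.

ROBOT

A 6-joint arm with a two-finger parallel gripper is mounted at the origin on the work surface. World frame = base frame: x ahead of the robot, y to its left, z up, the work surface at z = 0. Lengths are in m, angles in rad, forces in N, time in s.
With the tool pointing down it reaches from about 0.325 to 0.775 m from the base axis. Payload 5.5 kg.
Tool frame: the origin (TCP) lies between the finger pads; the fingertips stand 8 mm ahead of it and the grasp point (between the pads) lies 11 mm behind it (tcp_to_tips is the distance from the TCP to the fingertips, in m); z points along the fingers, y is the direction in which the jaws open and shut (so a half turn about z gives the same grasp; the last joint's range is limited). The gripper opens to 88 mm and grips with 3 to 60 N. Pads are 20 mm wide; open, the fingers measure 115 mm over their backs; the gripper's body (75 mm by 178 mm) begins 61 mm behind the grasp point.
Start: joints at [1.068, 0.091, 1.231, -0, 1.82, -0.057], TCP at [0.259, 0.541, 0.231] pointing down, gripper open.
Joint ranges: [-2.87, 2.87], [-0.86, 2.18], [0.17, 2.46], [-1.51, 4.65], [0.06, 2.69], [-2.65, 2.65]. Speed limits (rad/s): [2.57, 2.57, 3.01, 3.14, 3.14, 3.14].

INTERFACE

Orientations are given as a unit quaternion [w, x, y, z].
In Python, from bench import * gives the robot as it stands. Calls block until the motion is done:
- move_to(position, orientation): joint-space move of the TCP to a pose.
- move_l(position, speed=0.15, orientation=None): straight line of the TCP; orientation=None keeps the orientation; speed is the mean speed in m/s.
- movej(angles): joint-space move.
- gripper_open() and close(): open the fingers fully, or close them until they stop; the grip force is fixed at half the most.
- hold(seconds).
- inverse_kinematics(position, orientation): joint angles nearest the present ones, or None.
- state(): the state.
- get_image(name): name is "scene" or "top" or "wrist"; returns a dict with "frame" (480x640x3 uint8, blue, green, red), "depth" (480x640 float32, m along the optical axis (not along the pixel's ray), 0 where there is no reading), "camera_matrix" (3x3 intrinsics, pixels), "view" (4x4, takes a point from world to camera coordinates). Camera axes: x right, y up, looking along -z (the intrinsics and any distortion apply to the point x, -y, -z); pixel columns grow to the right and rows downward; lengths in m; the calibration is good to about 2 mm. A picture is of the moment at which its call begins.
A pose or a line that the arm cannot do raises IKError and nothing moves.
- job_done(): hands the job in, once; it reports no verdict.
The state is a dict: "time": time; "joint_pos": joint angles; "dq": joint speeds; "joint_torque": joint torques, N m; "ee_pos": TCP position; "ee_rot": TCP orientation; "ft_force": force on the tool from outside, world axes, zero at the start; "moment": the same for the moment, N m; "finger_gap": finger opening in m.
Only numpy, scipy, OpenCV 4.12 (cv2) and the standard library are available. Lean on these libraries where they do the work, as an engineer would, in place of code of your own. Each camera call takes 0.05 s, during which the arm holds its last target.

## Working session

There is one attempt and no reset: what is moved stays moved. The work goes in short steps, each a Python script; the robot and the scene stay as the last script left them, time stands still between calls to the robot, and variables do not carry over. Pictures are saved under pics/ and viewed, and the job is handed in when it is done.

```bash
ls; mkdir -p pics
python3 - <<'E'
from bench import *
import cv2,numpy as np
for n in ["scene","top","wrist"]:
    d=get_image(n); cv2.imwrite(f"pics/{n}0.png",d["frame"]); np.savez(f"{n}0.npz",**d)
    print(n,d["camera_matrix"].tolist(),np.round(d["view"],4).tolist(),[k for k in d], (d["depth"]>0).mean())
print(state())
E
```

```text
pics
scene [[486.27474532037616, 0.0, 323.02458981514826], [0.0, 486.27474532037616, 238.6894359374526], [0.0, 0.0, 1.0]] [[-0.8179, 0.5753, -0.0047, 0.5212], [-0.3667, -0.5151, 0.7747, 0.1582], [0.4433, 0.6354, 0.6323, -1.6072], [0.0, 0.0, 0.0, 1.0]] ['frame', 'depth', 'camera_matrix', 'view'] 0.9956380208333333
top [[468.6958934896538, 0.0, 323.2720296954775], [0.0, 468.6958934896538, 236.0218319952553], [0.0, 0.0, 1.0]] [[-0.0224, -0.9997, 0.0031, 0.0041], [0.9949, -0.022, 0.0981, -0.613], [-0.098, 0.0053, 0.9952, -1.112], [0.0, 0.0, 0.0, 1.0]] ['frame', 'depth', 'camera_matrix', 'view'] 0.9958365885416667
wrist [[341.933937356633, 0.0, 316.17725779489274], [0.0, 341.933937356633, 249.08848252108447], [0.0, 0.0, 1.0]] [[0.4319, 0.9019, -0.0021, -0.5986], [-0.8618, 0.412, -0.296, 0.0352], [-0.2661, 0.1297, 0.9552, -0.3922], [0.0, 0.0, 0.0, 1.0]] ['frame', 'depth', 'camera_matrix', 'view'] 0.9960677083333334
{'time': 0.15, 'joint_pos': array([ 1.06831106e+00,  9.17161182e-02,  1.23156830e+00, -2.15688449e-05,
        1.81980044e+00, -5.67359240e-02]), 'dq': array([-0.00130567, -0.00251463, -0.00313023, -0.00108604, -0.00170748,
       -0.00028553]), 'joint_torque': array([ 1.26726387e-03, -4.47044635e+01, -4.06908631e+01,  6.99131680e-02,
        2.73906469e-02, -1.20277978e-04]), 'ee_pos': array([0.25861134, 0.54118373, 0.22977166]), 'ee_rot': array([-1.95862640e-04,  2.21036624e-01,  9.75265223e-01, -7.20011281e-04]), 'ft_force': array([ 0.08357862,  0.76446528, -0.22344671]), 'moment': array([-0.08911378, -0.01837916,  0.03675407]), 'finger_gap': 0.08780731000474751}
```

View pics/scene0.png

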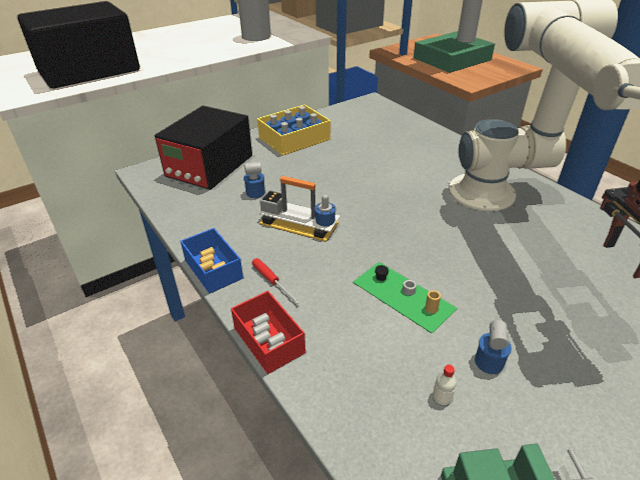

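View pics/top0.png

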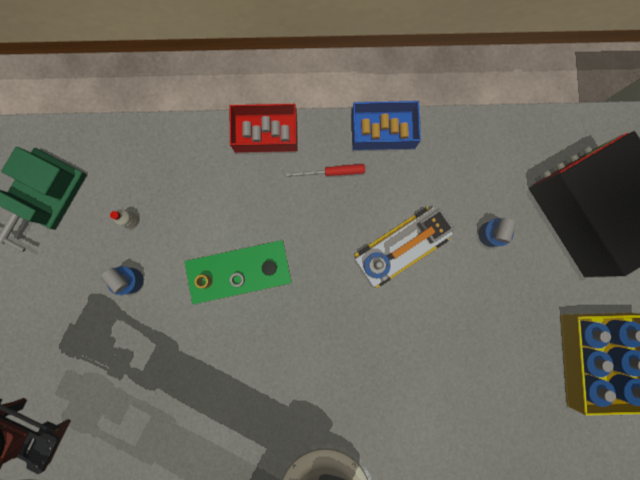

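View pics/wrist0.png

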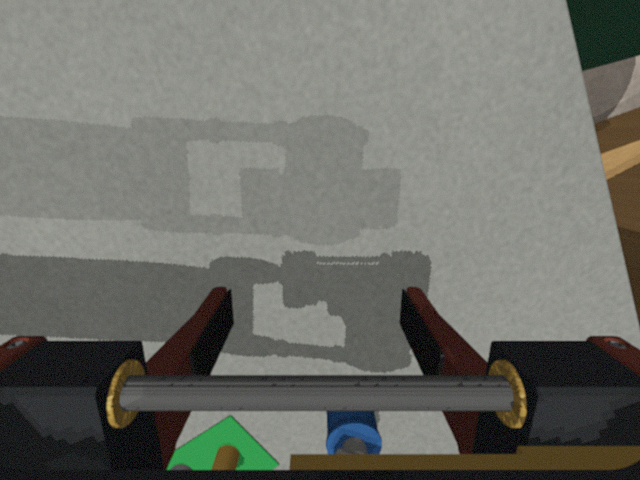

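Scene view: sleeve (432,301), collar (409,288) and plug (381,272) on the mat, carrier at (300,210). Top view: sleeve (202,281), collar (237,280), plug (269,268), spigot near (377,264), terminal box near (438,224), units at (123,280) and (497,232). The wrist view mostly misses them all. Next I measure by colour masks.

```bash
cat > h.py <<'E'
import numpy as np, cv2
def ray(d,uv):
    K=d["camera_matrix"];V=d["view"];R=V[:3,:3];c=-R.T@V[:3,3]
    p=np.linalg.inv(K)@np.array([uv[0],uv[1],1.0]); dr=R.T@np.array([p[0],-p[1],-p[2]])
    return c,dr
def onz(d,uv,z):
    c,dr=ray(d,uv); return c+dr*(z-c[2])/dr[2]
def proj(d,P):
    q=d["view"][:3,:3]@np.asarray(P)+d["view"][:3,3]; q=d["camera_matrix"]@np.array([q[0],-q[1],-q[2]]); return q[:2]/q[2]
def cloud(d):
    K=d["camera_matrix"];V=d["view"];D=d["depth"];v,u=np.mgrid[:480,:640]
    X=np.stack([(u-K[0,2])/K[0,0]*D,-(v-K[1,2])/K[1,1]*D,-D],-1)
    return (X-V[:3,3])@V[:3,:3]
E
python3 - <<'E'
from h import *
d=dict(np.load("top0.npz")); f=d["frame"]; hsv=cv2.cvtColor(f,cv2.COLOR_BGR2HSV); P=cloud(d)
def mask(lo,hi,box):
    m=cv2.inRange(hsv,lo,hi); o=np.zeros_like(m);x0,y0,x1,y1=box;o[y0:y1,x0:x1]=m[y0:y1,x0:x1];return o
g=mask((50,120,60),(75,255,255),(170,220,310,320)); r=cv2.minAreaRect(cv2.findNonZero(g)); b=cv2.boxPoints(r)
bw=np.array([onz(d,q,.004)[:2] for q in b]);print("mat",bw.mean(0),np.linalg.norm(bw[1]-bw[0]),np.linalg.norm(bw[2]-bw[1]));
e=bw[1]-bw[0]; e2=bw[2]-bw[1]; L=e if np.linalg.norm(e)>np.linalg.norm(e2) else e2; print("mat y dir deg",np.degrees(np.arctan2(L[1],L[0])))
o=mask((5,150,100),(22,255,255),(360,190,460,290)); 
zz=P[...,2]; 
for n,m in(("bar",(o>0)&(zz>.14)),):
    Q=P[m]; print(n,m.sum(),np.median(Q,0)); ;
E
python3 - <<'E'
from h import *
d=dict(np.load("top0.npz")); f=d["frame"]
a=cv2.resize(f[190:300,345:465],None,fx=6,fy=6,interpolation=cv2.INTER_NEAREST);cv2.imwrite("pics/t_c.png",a[:600])
a=cv2.resize(f[230:310,180:300],None,fx=6,fy=6,interpolation=cv2.INTER_NEAREST);cv2.imwrite("pics/t_m.png",a)
P=cloud(d)
for p in [(202,281),(237,280),(269,268),(377,264),(415,240),(438,224),(400,250),(123,280),(497,232)]: print(p,np.round(P[p[1],p[0]],4))
E
```

```text
(202, 281) [0.5107 0.2922 0.003 ]
(237, 280) [0.5112 0.2055 0.0044]
(269, 268) [0.5378 0.1224 0.0393]
(377, 264) [ 0.5387 -0.1274  0.1217]
(415, 240) [ 0.5878 -0.2081  0.1527]
(438, 224) [ 0.63   -0.2774  0.0829]
(400, 250) [ 0.5665 -0.174   0.1563]
(123, 280) [0.5161 0.4462 0.0997]
(497, 232) [ 0.6067 -0.4081  0.0983]  File "<stdin>", line 11
    Q=P[m]; print(n,m.sum(),np.median(Q,0)); ; 
                                             ^
SyntaxError: invalid syntax
```

Run:
```python
from h import *
d=dict(np.load("top0.npz")); f=d["frame"]; hsv=cv2.cvtColor(f,cv2.COLOR_BGR2HSV); P=cloud(d); zz=P[...,2]
g=cv2.inRange(hsv,(50,120,60),(75,255,255)); g[:220]=0;g[320:]=0;g[:,:170]=0;g[:,310:]=0
b=cv2.boxPoints(cv2.minAreaRect(cv2.findNonZero(g)))
bw=np.array([onz(d,q,.004)[:2] for q in b]);e=bw[1]-bw[0]; e2=bw[2]-bw[1];print("mat",bw.mean(0),np.linalg.norm(e),np.linalg.norm(e2))
L=e if np.linalg.norm(e)>np.linalg.norm(e2) else e2; print("mat y deg",np.degrees(np.arctan2(L[1],L[0])))
o=cv2.inRange(hsv,(5,150,100),(22,255,255))>0
w=np.zeros_like(o);w[190:290,360:460]=1
m=o&w&(zz>.145); v,u=np.nonzero(m); r=cv2.minAreaRect(np.stack([u,v],1).astype(np.float32)); bb=cv2.boxPoints(r)
W=np.array([onz(d,q,.153)[:2] for q in bb]); print("bar",m.sum(),W.mean(0),np.linalg.norm(W[1]-W[0]),np.linalg.norm(W[2]-W[1]),np.round(W,4).tolist(),np.median(P[m],0))
s=np.zeros_like(o);s[240:290,355:400]=1
m=s&(zz>.112)&(zz<.13); print("spig",m.sum(),P[m].mean(0))
m=s&(zz>.07)&(zz<.09); print("hous",m.sum(),P[m].mean(0))
s=np.zeros_like(o);s[260:300,190:217]=1
m=s&(zz>.045); print("sleeve",m.sum(),P[m].mean(0),P[m].max(0))
```

```text
mat [0.53171297 0.20494276] 0.24940470956040134 0.10822076845380277
mat y deg -79.2229454416784
bar 300 [ 0.58264819 -0.20383637] 0.10534642087376274 0.015010976906345282 [[0.561, -0.1553], [0.6171, -0.2445], [0.6043, -0.2523], [0.5483, -0.1632]] [ 0.583554   -0.20486406  0.15308785]
spig 70 [ 0.53893357 -0.13479775  0.12017118]
hous 479 [ 0.53685583 -0.13229727  0.08205803]
sleeve 93 [0.50846894 0.2593197  0.13687209] [0.52447628 0.29608604 1.16673528]
```

Bar 105×15 mm, mat 249×108 mm and spigot tip height 0.120 all match the given sizes. I'll refine the sleeve and spigot with the wrist camera.

```bash
cat >> h.py <<'E'
def quat(adeg):
    a=np.radians(adeg)/2; return [0.0,float(np.cos(a)),float(np.sin(a)),0.0]
E
python3 - <<'E'
from bench import *
from h import *
d=dict(np.load("wrist0.npz")); a=np.radians(154.46)
Rt=np.array([[np.cos(a),np.sin(a),0],[np.sin(a),-np.cos(a),0],[0,0,-1]])
c,dr=ray(d,(320,200)); print("cam in tool",Rt.T@(c-np.array([.2586,.5412,.2298])),Rt.T@dr)
# view pose: mid-upper ray lands on the target
def viewpose(t,a,z,uv=(320,170)):
    a=np.radians(a);R=np.array([[np.cos(a),np.sin(a),0],[np.sin(a),-np.cos(a),0],[0,0,-1]])
    off=R@Rt.T@(c-np.array([.2586,.5412,.2298])); q=R@Rt.T@ray(d,uv)[1]
    s=(t[2]-(z+off[2]))/q[2]; return [t[0]-off[0]-s*q[0],t[1]-off[1]-s*q[1],z]
p=viewpose((.515,.288,.054),100.8,.20); print(p,inverse_kinematics(p,quat(100.8)))
p2=viewpose((.5373,-.1319,.122),122.2,.27); print(p2,inverse_kinematics(p2,quat(122.2)))
move_to(p,quat(100.8)); hold(.2)
w=get_image("wrist");cv2.imwrite("pics/w1.png",w["frame"]);np.savez("w1.npz",**w);print(state()["ee_pos"],state()["time"],state()["joint_pos"])
E
```

```text
cam in tool [ 0.08197883 -0.00036452 -0.15395571] [-0.15884423  0.00891088  0.99770935]
[np.float64(0.5240300789015458), np.float64(0.22864968399647997), 0.2] [ 3.51924857e-01  1.07456819e-02  1.36785558e+00 -4.44089210e-16
  1.76299140e+00  1.63429297e-01]
[np.float64(0.5672701798023991), np.float64(-0.18374882653731955), 0.27] [-3.70303037e-01  9.30119960e-02  1.15876521e+00 -4.44089210e-16
  1.88981545e+00 -9.32299056e-01]
[0.52372793 0.22945166 0.20006703] 1.9167 [3.53374198e-01 1.07809238e-02 1.36770181e+00 8.88442073e-05
 1.76301917e+00 1.63388501e-01]
```

View pics/w1.png

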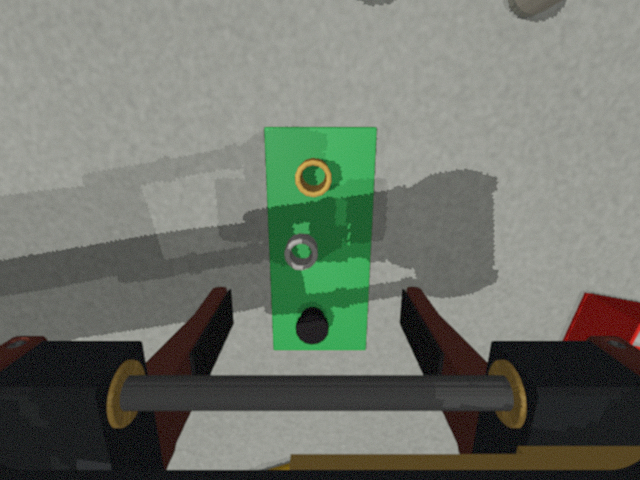

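View pics/t_m.png

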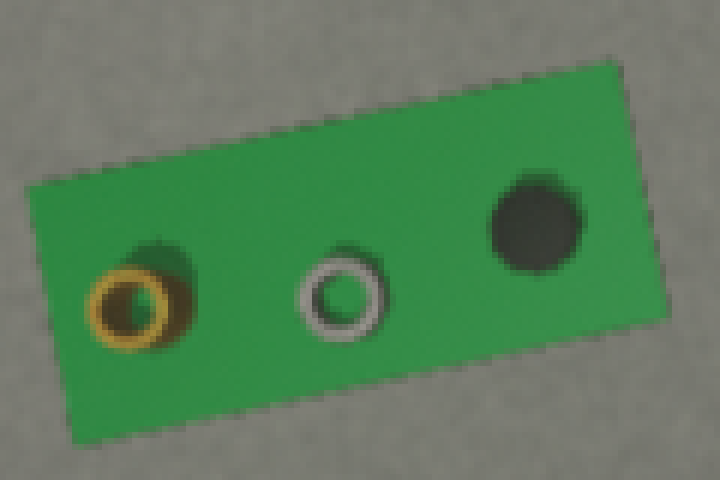

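Wrist view: sleeve rim at (313,177), collar (301,252), plug (312,325), jaw axis square to the mat. Now I fit the rim in both views.

Run:
```python
from h import *
for n,box in(("w1.npz",(285,150,345,205)),("top0.npz",(190,265,216,298))):
    d=dict(np.load(n)); hsv=cv2.cvtColor(d["frame"],cv2.COLOR_BGR2HSV)
    m=cv2.inRange(hsv,(10,120,150),(28,255,255)); x0,y0,x1,y1=box;o=np.zeros_like(m);o[y0:y1,x0:x1]=m[y0:y1,x0:x1]
    cs,_=cv2.findContours(o,cv2.RETR_EXTERNAL,cv2.CHAIN_APPROX_NONE); c=max(cs,key=cv2.contourArea); e=cv2.fitEllipse(cv2.convexHull(c)) ;P=onz(d,e[0],.054)
    cc,_=ray(d,(0,0)); print(n,e,P,"diam",np.mean(e[1])*(cc[2]-.054)/d["camera_matrix"][0,0])
w=dict(np.load("w1.npz"));hsv=cv2.cvtColor(w["frame"],cv2.COLOR_BGR2HSV)
g=cv2.inRange(hsv,(50,100,40),(80,255,255)); b=cv2.boxPoints(cv2.minAreaRect(cv2.findNonZero(g)))
pts=cv2.approxPolyDP(cv2.convexHull(cv2.findNonZero(g)),8,True)[:,0]
W=np.array([onz(w,p,.004) for p in pts]);print(pts.tolist(),np.round(W,4).tolist())
for k in range(len(W)):
    e=W[(k+1)%len(W)]-W[k];print(np.linalg.norm(e),np.degrees(np.arctan2(e[1],e[0])))
```

```text
w1.npz ((312.72003173828125, 177.8983612060547), (35.527122497558594, 36.37082290649414), 166.78851318359375) [0.51008745 0.28058376 0.054     ] diam 0.03156425390516791
top0.npz ((198.37149047851562, 280.9971008300781), (6.863962650299072, 10.192214012145996), 10.16087532043457) [0.51043673 0.28777613 0.054     ] diam 0.020246613739622516
[[374, 127], [365, 347], [274, 349], [264, 129]] [[0.5597, 0.3345, 0.004], [0.6072, 0.0951, 0.004], [0.5025, 0.0723, 0.004], [0.4556, 0.3126, 0.004]]
0.24403208030635282 -78.7633751440187
0.10720328177144268 -167.72211023490027
0.24486019412725107 101.02872841974389
0.10630302887894759 11.841188921480008
```

Run:
```python
from bench import *
from h import *
move_to([.5673,-.1837,.27],quat(122.2)); hold(.2)
w=get_image("wrist");cv2.imwrite("pics/w2.png",w["frame"]);np.savez("w2.npz",**w);print(state()["ee_pos"],state()["time"])
```

```text
[ 0.56749245 -0.18288147  0.26990041] 3.7167
```

View pics/w2.png

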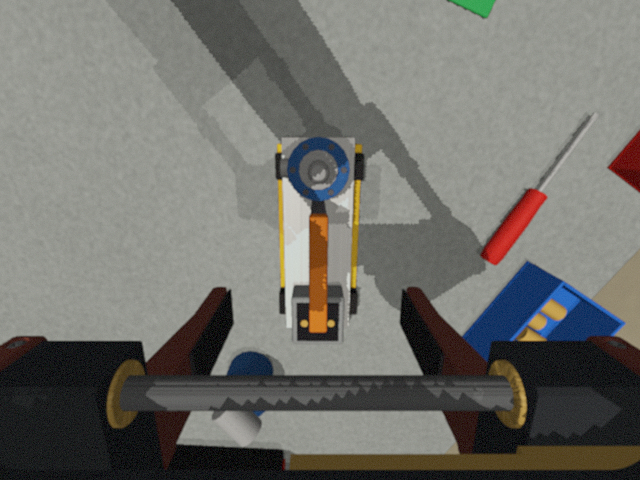

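Wrist view 2: spigot tip (318,171) inside the housing (318,168), bar running from (318,213) to (318,333) and aligned with the tool x axis. Fit these.

Run:
```python
from h import *
t=dict(np.load("top0.npz")); w=dict(np.load("w2.npz"))
print("sleeve top-view",onz(t,(201.0,281.2),.054))
for n,d,box in(("w",w,(278,125,362,206)),("t",t,(350,240,395,290))):
    hsv=cv2.cvtColor(d["frame"],cv2.COLOR_BGR2HSV);x0,y0,x1,y1=box
    m=cv2.inRange(hsv,(100,110,30),(125,255,255));o=np.zeros_like(m);o[y0:y1,x0:x1]=m[y0:y1,x0:x1]
    c=max(cv2.findContours(o,cv2.RETR_EXTERNAL,cv2.CHAIN_APPROX_NONE)[0],key=cv2.contourArea);e=cv2.fitEllipse(cv2.convexHull(c))
    cc,_=ray(d,(0,0));print(n,"housing",e,onz(d,e[0],.080),"diam",np.mean(e[1])*(cc[2]-.08)/d["camera_matrix"][0,0])
    m=cv2.inRange(hsv,(5,150,60),(22,255,255));o=np.zeros_like(m)
    if n=="w": o[205:345,300:336]=m[205:345,300:336]
    else: o[215:262,384:445]=m[215:262,384:445]
    if n=="w":
        b=cv2.boxPoints(cv2.minAreaRect(cv2.findNonZero(o)));W=np.array([onz(d,p,.153) for p in b]);e=W[1]-W[0];e2=W[2]-W[1]
        L=max(e,e2,key=np.linalg.norm);print("bar",W.mean(0),np.linalg.norm(e),np.linalg.norm(e2),np.degrees(np.arctan2(L[1],L[0])))
a=cv2.resize(w["frame"][125:215,270:370],None,fx=6,fy=6,interpolation=cv2.INTER_NEAREST);cv2.imwrite("pics/w2c.png",a)
P=cloud(w); z=P[...,2]; s=np.zeros(z.shape,bool);s[155:187,300:336]=1
for lo,hi in((.119,.128),(.083,.09)):
    m=s&(z>lo)&(z<hi);v,u=np.nonzero(m);print(m.sum(),u.mean(),v.mean(),u.min(),u.max(),v.min(),v.max(),P[m].mean(0), np.median(z[m]))
```

```text
sleeve top-view [0.50982055 0.28157444 0.054     ]
w housing ((317.84759521484375, 168.73623657226562), (60.95801544189453, 63.07963562011719), 172.88401794433594) [ 0.5374711  -0.13361322  0.08      ] diam 0.06239655063080389
bar [ 0.58154383 -0.2052921   0.153     ] 0.027342537849595148 0.10742475852407778 -56.88251969875512
t housing ((368.789794921875, 265.3607177734375), (9.223136901855469, 18.417266845703125), 175.22911071777344) [ 0.53743354 -0.11321428  0.08      ] diam 0.032044020646025406
299 318.5551839464883 172.95317725752508 309 328 163 183 [ 0.53819266 -0.13398081  0.12142198] 0.12156142010401613
634 317.5157728706625 169.11829652996846 300 335 155 186 [ 0.53717912 -0.13380813  0.08618019] 0.08615752364508125
```

View pics/w2c.png

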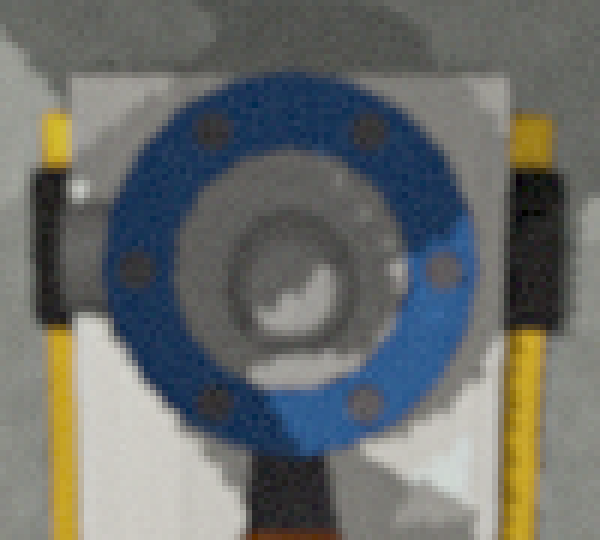

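View pics/t_c.png

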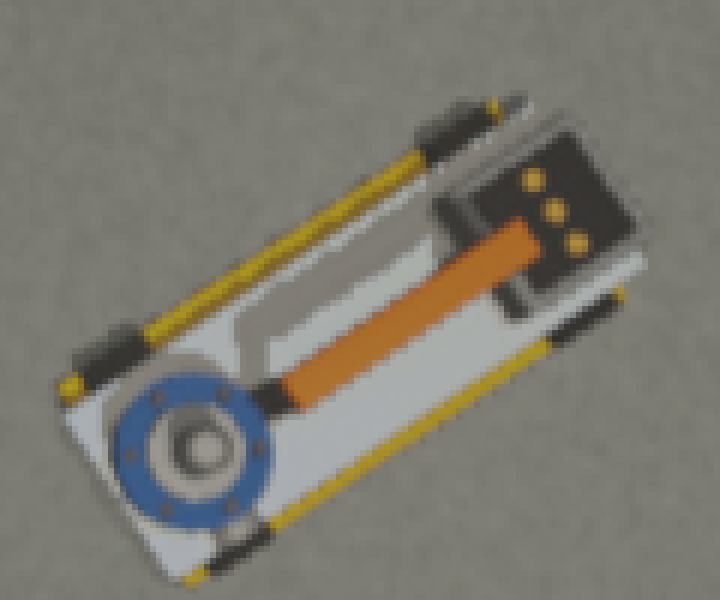

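Run:
```python
from bench import *
from h import *
from scipy.spatial.transform import Rotation as Ro
w=dict(np.load("w2.npz")); s=state(); q=s["ee_rot"]; R=Ro.from_quat([q[1],q[2],q[3],q[0]]).as_matrix(); p=np.array(s["ee_pos"])
print(p,s["time"],np.round(R,4).tolist(), s["finger_gap"])
for y in(-.0439,.0439):
    for x in (-.01,.01): print(x,y,proj(w,p+R@np.array([x,y,.008])))
a=cv2.resize(w["frame"][270:345,190:450],None,fx=3,fy=3,interpolation=cv2.INTER_NEAREST);cv2.imwrite("pics/w2f.png",cv2.convertScaleAbs(a,alpha=2))
print(onz(w,(318.5,172.6),.122))
hold(.3);print(state()["ee_pos"])
```

```text
[ 0.56749245 -0.18288147  0.26990041] 3.7167 [[-0.5339, 0.8455, -0.0001], [0.8455, 0.5339, 0.0001], [0.0002, -0.0001, -1.0]] 0.08779855076411897
-0.01 -0.0439 [235.17593489 323.53019063]
0.01 -0.0439 [232.42796735 288.93154409]
-0.01 0.0439 [400.14802517 323.42021379]
0.01 0.0439 [402.94798451 288.81859896]
[ 0.53795491 -0.13370198  0.122     ]
[ 0.56731265 -0.18358342  0.27001365]
```

View pics/w2f.png

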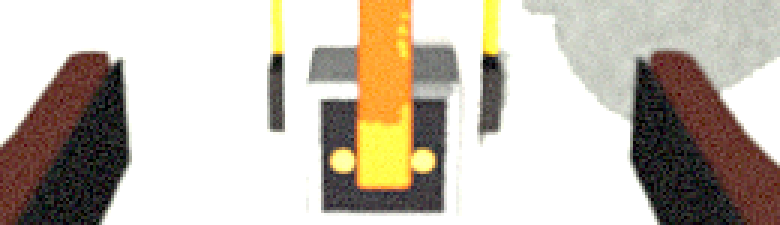

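Fingertip projections agree with the image to within ~1 px, so the wrist calibration holds. Now grasp the sleeve.

Run:
```python
from bench import *
from h import *
q=quat(100.9)
move_to([.510,.281,.12],q); hold(.2); print(state()["ee_pos"])
move_l([.510,.281,.028],speed=.1); hold(.2); print(state()["ee_pos"])
close(); hold(.2); s=state(); print(s["finger_gap"],s["ee_pos"],s["ft_force"])
move_l([.510,.281,.20],speed=.15); hold(.2)
s=state(); print(s["finger_gap"],s["ee_pos"],s["ft_force"],s["time"])
for n in("wrist","scene"):
    w=get_image(n);cv2.imwrite(f"pics/{n}3.png",w["frame"]);np.savez(f"{n}3.npz",**w)
```

```text
[0.51054352 0.280388   0.12031936]
[0.51043772 0.28119313 0.02884896]
0.032040313893574535 [0.51007606 0.28102785 0.02803036] [-0.21967333  0.65590361  0.68700268]
0.03237731930435266 [0.50974351 0.28086352 0.19901634] [-0.00203622 -0.72154069 -0.61859876] 9.875
```

View pics/wrist3.png

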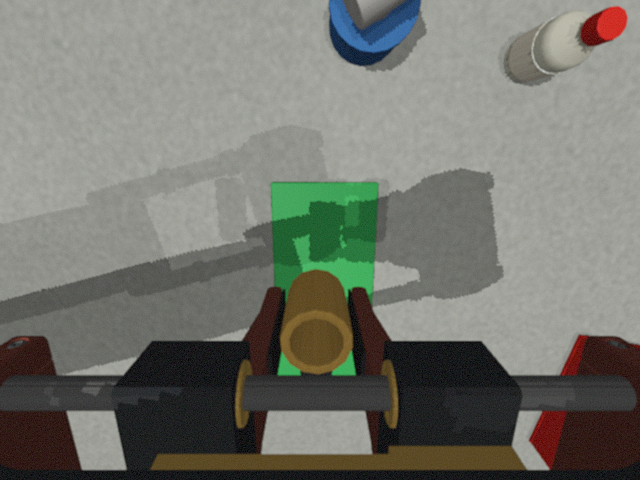

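View pics/scene3.png

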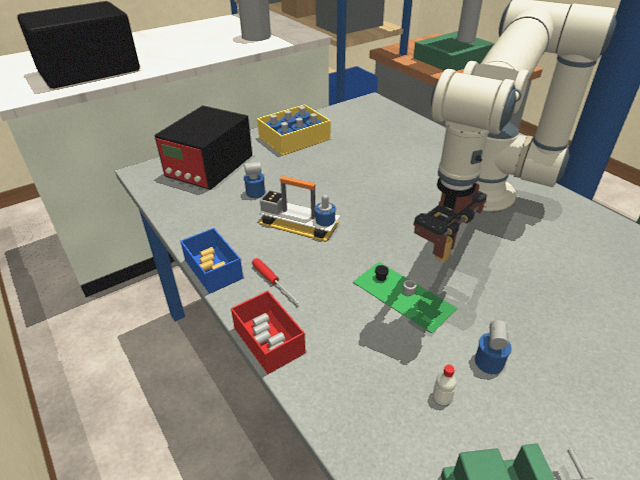

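The sleeve is held (gap 32 mm), with its top rim centred near (316,342) in the wrist view. The scene view shows the collar and plug undisturbed. Check the offset and tilt in the hand.

Run:
```python
from bench import *
from h import *
from scipy.spatial.transform import Rotation as Ro
w=dict(np.load("wrist3.npz")); s=state(); q=s["ee_rot"]; R=Ro.from_quat([q[1],q[2],q[3],q[0]]).as_matrix(); p=np.array(s["ee_pos"]);print(p,s["time"])
hsv=cv2.cvtColor(w["frame"],cv2.COLOR_BGR2HSV);m=cv2.inRange(hsv,(10,110,40),(28,255,255));m[:265]=0;m[376:]=0;m[:,:278]=0;m[:,356:]=0
v,u=np.nonzero(m);print("ext",u.min(),u.max(),v.min(),v.max())
for r in (275,285,300,320,342,360,370): k=np.nonzero(m[r])[0]; print(r,k.min(),k.max())
print("rim centre in tool",R.T@(onz(w,(316,342.5),p[2]+.026)-p))
th=np.linspace(0,2*np.pi,73)
for zt in(-.026,.024):
    Q=np.array([proj(w,p+R@np.array([.016*np.cos(t),.016*np.sin(t),zt])) for t in th]);print(zt,Q.min(0),Q.max(0))
a=cv2.resize(w["frame"][260:380,260:370],None,fx=5,fy=5,interpolation=cv2.INTER_NEAREST);cv2.imwrite("pics/w3c.png",cv2.convertScaleAbs(a,alpha=1.5))
```

```text
[0.50984975 0.28095116 0.19949443] 9.975
ext 278 355 270 374
275 300 332
285 292 340
300 287 354
320 283 350
342 280 353
360 289 344
370 301 331
rim centre in tool [-8.22943432e-05 -1.06964631e-03 -2.59991424e-02]
-0.026 [281.02362465 308.45662638] [355.99128643 374.07477887]
0.024 [289.70595605 266.65730393] [346.19147375 318.48091751]
```

View pics/w3c.png

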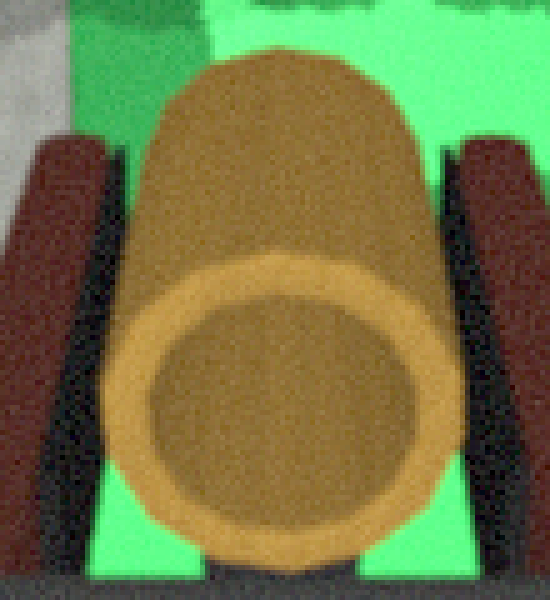

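The sleeve is centred. The camera shows a common bias of about −0.8 mm in tool y, which I apply to the spigot estimate. Move above the spigot and look.

Run:
```python
from bench import *
from h import *
q=quat(122.3)
move_to([.5384,-.1333,.20],q); move_l([.5384,-.1333,.155],speed=.1); hold(.3)
s=state(); print(s["finger_gap"],s["ee_pos"],s["ft_force"],s["time"])
for n,b in(("scene",(270,160,360,245)),("top",(340,190,470,300)),("wrist",(220,180,420,380))):
    w=get_image(n);np.savez(f"{n}4.npz",**w);x0,y0,x1,y1=b
    k=590//(y1-y0);cv2.imwrite(f"pics/{n}4.png",cv2.resize(w["frame"][y0:y1,x0:x1],None,fx=k,fy=k,interpolation=cv2.INTER_CUBIC))
```

```text
0.03204831553791339 [ 0.53867488 -0.1334206   0.15572778] [ 0.37003291  0.14866423 -0.37072218] 12.4083
```

View pics/scene4.png

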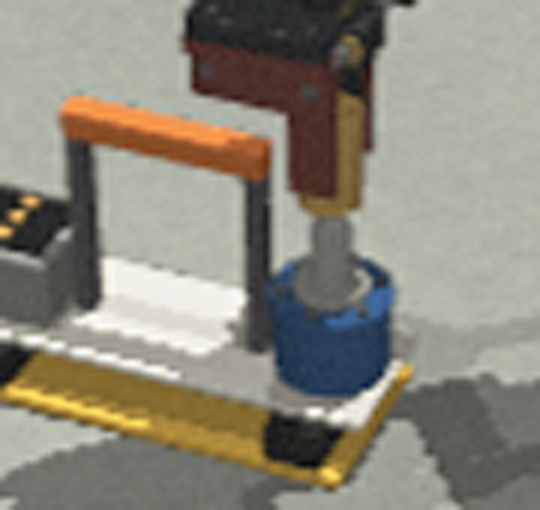

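View pics/wrist4.png

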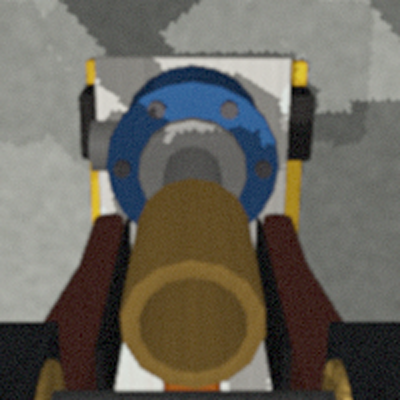

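Scene crop: sleeve bottom (~331) lies over the spigot (~333), directly above it. Wrist crop: both on column ~192. They are aligned, so I descend with force monitoring.

Run:
```python
from bench import *
from h import *
z=.155
import sys
f0=np.array(state()["ft_force"])
while z>.104:
    z-=.008 if z>.118 else .002
    move_l([.5384,-.1333,z],speed=.06)
    s=state();f=s["ft_force"]-f0
    print(round(z,3),np.round(s["ee_pos"],4),np.round(f,1),np.round(s["moment"],2),round(s["finger_gap"],4),round(s["time"],2))
    if f[2]>12 or np.hypot(*f[:2])>10: break
```

```text
0.147 [ 0.538  -0.1332  0.146 ] [ 0.7 -2.2  0.7] [-0.07 -0.03 -0.06] 0.0319 12.84
0.139 [ 0.538  -0.1332  0.1382] [ 0.5 -1.8 -0.5] [-0.04  0.   -0.03] 0.0323 13.12
0.131 [ 0.5381 -0.1332  0.1303] [-0.4 -0.5  0.5] [-0.05  0.01 -0.04] 0.0321 13.41
0.123 [ 0.5381 -0.1332  0.1223] [-0.5 -1.6  0.2] [-0.05 -0.   -0.03] 0.0318 13.69
0.115 [ 0.5381 -0.1332  0.1143] [ 0.2 -1.5 -0.4] [-0.03  0.08 -0.04] 0.0321 13.97
0.113 [ 0.5384 -0.1333  0.113 ] [ 0.6 -0.7 -0.1] [-0.07  0.   -0.01] 0.0326 14.22
0.111 [ 0.5383 -0.1333  0.1109] [ 0.6 -0.6  1.3] [-0.02  0.03  0.  ] 0.0321 14.47
0.109 [ 0.5387 -0.1334  0.11  ] [-0.4 -0.9  4.8] [-0.02  0.24  0.04] 0.032 14.72
0.107 [ 0.5388 -0.1335  0.1099] [-4.9  0.5 13.7] [ 0.23  0.99 -0.  ] 0.0323 14.97
```

It seated at TCP z = 0.110, exactly the predicted home height, with 13.7 N of push. Relax, release and check.

Run:
```python
from bench import *
from h import *
move_l([.5384,-.1333,.109],speed=.05); gripper_open(); hold(.15)
s=state();print(s["finger_gap"],s["ee_pos"],s["ft_force"])
move_l([.5384,-.1333,.20],speed=.15)
move_to([.5673,-.1837,.27],quat(122.3)); hold(.3); print(state()["ee_pos"],state()["time"])
for n,b in(("scene",(250,160,360,245)),("wrist",(220,110,420,350))):
    w=get_image(n);np.savez(f"{n}5.npz",**w);x0,y0,x1,y1=b
    k=max(1,590//(y1-y0));cv2.imwrite(f"pics/{n}5.png",cv2.resize(w["frame"][y0:y1,x0:x1],None,fx=k,fy=k,interpolation=cv2.INTER_CUBIC))
w=dict(np.load("wrist5.npz"));hsv=cv2.cvtColor(w["frame"],cv2.COLOR_BGR2HSV)
P=cloud(w);z=P[...,2]
m=(cv2.inRange(hsv,(15,100,80),(30,255,255))>0)&(z>.12)&(z<.145);m[:,:290]=0;m[:,350:]=0;m[:140]=0;m[205:]=0
print("sleeve top",m.sum(),np.median(z[m]),P[m].mean(0))
m=(cv2.inRange(hsv,(3,150,60),(16,255,255))>0)&(z>.145)&(z<.165);v,u=np.nonzero(m)
b=cv2.boxPoints(cv2.minAreaRect(np.stack([u,v],1).astype(np.float32)));W=np.array([onz(w,p,.153) for p in b]);e=W[1]-W[0];e2=W[2]-W[1]
L=max(e,e2,key=np.linalg.norm);print("bar",m.sum(),W.mean(0),P[m].mean(0),np.median(z[m]),np.linalg.norm(e),np.linalg.norm(e2),np.degrees(np.arctan2(L[1],L[0])),b.tolist())
```

```text
0.08809318666152163 [ 0.53838156 -0.13330263  0.10901628] [ 0.01673343  0.06853233 -0.12917034]
[ 0.56681924 -0.18297624  0.26870281] 17.8583
sleeve top 605 0.1358779955277955 [ 0.53877088 -0.1345822   0.1348234 ]
bar 2037 [ 0.58223748 -0.20482324  0.153     ] [ 0.58160528 -0.20377137  0.15314541] 0.15323300944052834 0.10635254510771955 0.014033992543032671 121.41872456384051 [[309.50555419921875, 331.9839172363281], [310.76483154296875, 214.86843872070312], [328.2467041015625, 215.05642700195312], [326.9874267578125, 332.1719055175781]]
```

View pics/scene5.png

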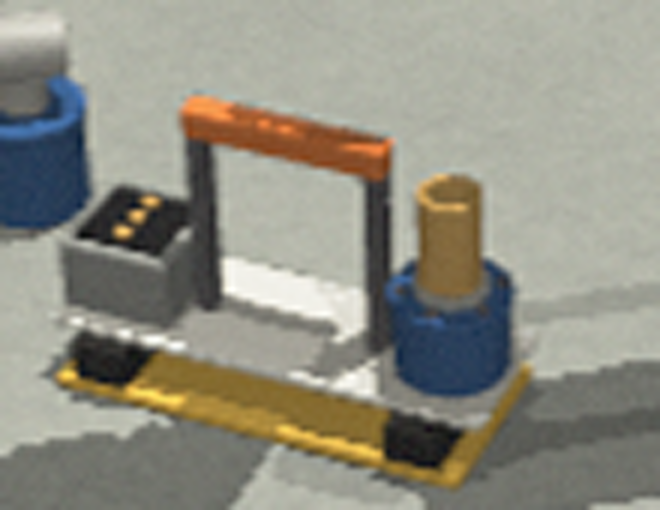

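View pics/wrist5.png

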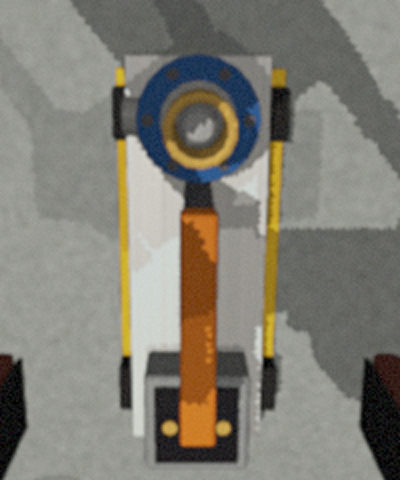

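The sleeve is home: top at z = 0.1359 (0.136 expected), and in the scene crop it sits flat on the shoulder. The bar is at (.583,−.2048), yaw ≈122°, matching the spigot position minus 85 mm. Now grip the handle.

Run:
```python
from bench import *
from h import *
P=[.583,-.2048]
move_to(P+[.20],quat(121.9)); hold(.2); move_l(P+[.134],speed=.1); hold(.3)
s=state();print(s["ee_pos"],s["ft_force"])
close(); hold(.3)
s=state();print(s["finger_gap"],s["ee_pos"],s["ft_force"],s["moment"])
for z,v in((.137,.03),(.150,.04)):
    move_l(P+[z],speed=v); hold(.3)
    s=state();print(s["finger_gap"],s["ee_pos"],s["ft_force"],s["moment"],s["time"])
for n,b in(("scene",(250,130,360,245)),):
    w=get_image(n);np.savez(f"{n}6.npz",**w);x0,y0,x1,y1=b
    k=max(1,590//(y1-y0));cv2.imwrite(f"pics/{n}6.png",cv2.resize(w["frame"][y0:y1,x0:x1],None,fx=k,fy=k,interpolation=cv2.INTER_CUBIC))
```

```text
[ 0.5832553  -0.20488761  0.13466372] [-0.18245503  0.1869984   0.10833286]
0.015662388760935116 [ 0.58308608 -0.20473874  0.13399871] [ 0.97763092  0.11799197 -0.28991092] [ 0.01354212 -0.13067597  0.11765777]
0.016074838934128744 [ 0.58282366 -0.20475597  0.13653776] [-0.40868924 -0.87762943 -6.57546457] [-0.06118025  0.00512817 -0.03929074] 21.6167
0.01557349934573768 [ 0.58287941 -0.20476226  0.14968669] [ 0.51030579 -0.31522596 -7.16666523] [-0.04817767 -0.00077761 -0.02818591] 22.3917
```

View pics/scene6.png

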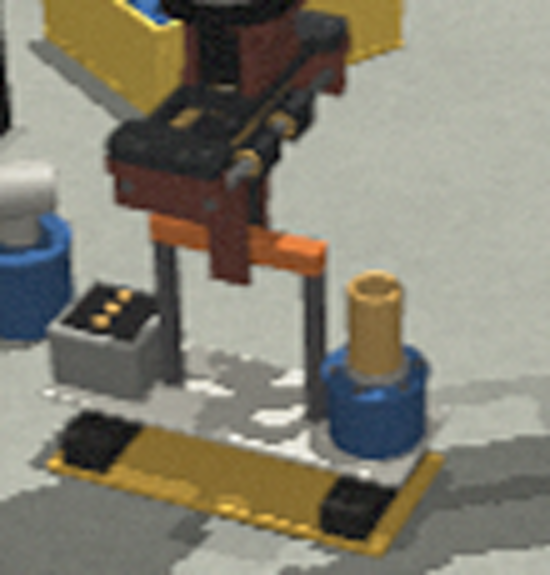

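The carrier is lifted 16 mm with 7.1 N of load (matching ~0.72 kg), is level and the moment is small. Continue up to 10 cm.

Run:
```python
from bench import *
from h import *
move_l([.583,-.2048,.234],speed=.06); hold(.6)
s=state();print(s["finger_gap"],s["ee_pos"],s["ee_rot"],s["ft_force"],s["moment"],s["time"])
w=get_image("wrist");cv2.imwrite("pics/wrist7.png",w["frame"]);t=get_image("scene");np.savez("scene7.npz",**t)
cv2.imwrite("pics/scene7.png",cv2.resize(t["frame"][90:245,240:380],None,fx=3.8,fy=3.8,interpolation=cv2.INTER_CUBIC))
hsv=cv2.cvtColor(w["frame"],cv2.COLOR_BGR2HSV);P=cloud(w);z=P[...,2]
m=(cv2.inRange(hsv,(15,100,60),(30,255,255))>0)&(z>.21)&(z<.26);m[:,:250]=0;m[:,390:]=0;m[300:]=0
print("sleeve top",m.sum(),np.percentile(z[m],[10,50,90]) if m.any() else None)
# housing top face plane
m=(cv2.inRange(hsv,(100,110,30),(125,255,255))>0)&(z>.17)&(z<.19);m[:,:230]=0;m[:,410:]=0
Q=P[m];print("housing",len(Q),np.median(Q[:,2]))
# plate: tilt from the scene view, bright plate/box tops
P=cloud(t);z=P[...,2]
ct=np.array([np.cos(np.radians(121.9)),np.sin(np.radians(121.9))]);r=(P[...,:2]-[.583,-.2048]);a=r@ct;b=r@[-ct[1],ct[0]]
for nm,c,hw,lo,hi in(("box top",-.085,.022,.15,.20),("housing top",.085,.028,.16,.186),("sleeve top",.085,.014,.228,.25),("plate mid",0,.03,.11,.15)):
    m=(abs(a-c)<hw)&(abs(b)<.03)&(z>lo)&(z<hi)
    if m.sum()>5: print(nm,m.sum(),np.percentile(z[m],[10,50,90]))
```

```text
0.015621379559778345 [ 0.58300436 -0.20478696  0.23401332] [9.03464562e-06 4.85576036e-01 8.74194437e-01 6.68575296e-06] [ 0.02992109  0.01781041 -6.62093295] [-0.05573148 -0.05111831  0.04143373] 24.5917
sleeve top 4350 [0.22873746 0.23638382 0.25350902]
housing 3704 0.1801013149632071
box top 204 [0.15951841 0.17445238 0.17693211]
housing top 216 [0.16431149 0.17792117 0.18261808]
sleeve top 59 [0.2286634  0.23254238 0.23538051]
plate mid 238 [0.13151554 0.13370192 0.13543387]
```

View pics/scene7.png

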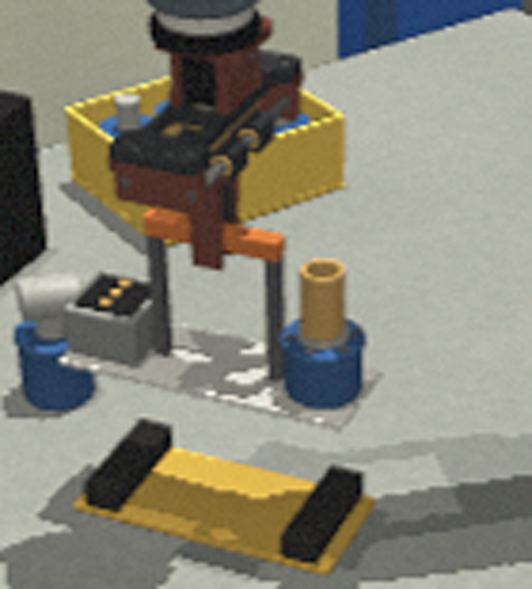

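View pics/wrist7.png

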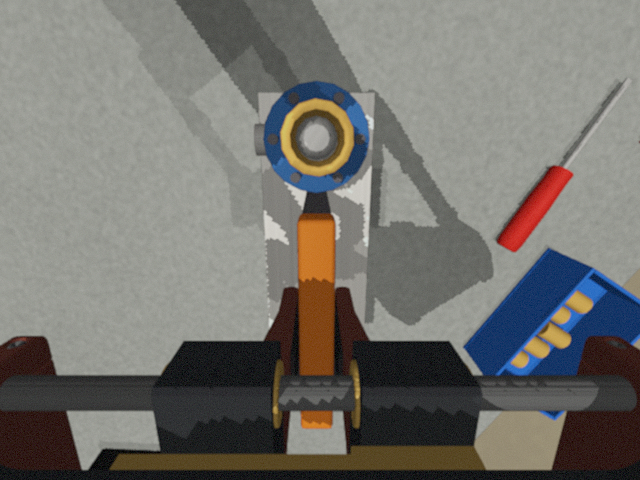

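Scene crop: the carrier hangs level, clear of the empty cradle, with the sleeve on its shoulder. In the wrist view the sleeve rim sits at (317,138). Heights read 0.2364 for the sleeve top (0.236 expected) and 0.1801 for the housing (0.180). Hand in.

Run:
```python
from bench import *
job_done()
```

```text
the job is handed in; nothing more can be done
```

I pushed the brass sleeve over the spigot and released it with the carrier still in its cradle. I then lifted the carrier by its orange handle, 10 cm straight up, and handed the job in at about 25 s while holding it there.

- **Sleeve fit:** it bottomed out at the predicted height with about 14 N of push. After release its top read 0.1359 m, against 0.136 m expected.
- **Lifted carrier:**
  - The tool was steady at z = 0.234 m and carrying about 7 N.
  - Sleeve top read 0.2364 m (0.236 expected) and housing top 0.1801 m (0.180 expected). The box top read about 0.1745 m (0.175 expected), so the carrier is level and the sleeve is still home.
- **Other things:** I touched nothing else on purpose. The collar and plug looked unmoved right after I took the sleeve, but I did not measure the bystanders again at the end.
- **Disagreements:**
  - The wrist camera showed a bias of about 0.8 mm along the jaws, which I corrected for.
  - At the end, scene-camera depth read the sleeve and housing tops 2–4 mm lower than the wrist camera did. I put that down to mixed edge pixels and the camera's 2 mm calibration.
  - Colour-mask fits of the sleeve rim and housing in the top view failed, so I replaced or dropped them.

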